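Hook the round coil module out of a deep chassis bay

ROBOT

A 6-joint arm with a two-finger parallel gripper is mounted at the origin on the work surface. World frame = base frame: x ahead of the robot, y to its left, z up, the work surface at z = 0. Lengths are in m, angles in rad, forces in N, time in s.
With the tool pointing down it reaches from about 0.225 to 0.875 m from the base axis. Payload 3.4 kg.
Tool frame: the origin (TCP) lies midway between the tips of the shut fingers; the grasp point (between the pads) lies 19 mm behind it; z points along the fingers, x is the direction in which the jaws open and shut, and the axes are right-handed (so a half turn about z gives the same grasp; the last joint's range is limited). The gripper opens to 85 mm and grips with 20 to 120 N. Pads are 22 mm wide; open, the fingers measure 114 mm over their backs; the gripper's body (76 mm by 85 mm) begins 54 mm behind the grasp point. The pads swing forward as they close: fully open they stand 13 mm farther back than shut.
Start: joints at [-1.249, 0.276, 1.505, -0, 1.361, -0.121], TCP at [0.246, -0.52, 0.231] pointing down, gripper open.
Joint ranges: [-2.89, 2.89], [-0.75, 2.08], [0.22, 2.7], [-1.18, 4.32], [0.11, 2.71], [-2.7, 2.7]. Speed limits (rad/s): [2.57, 2.57, 3.14, 3.14, 3.14, 3.14].

INTERFACE

Orientations are given as a unit quaternion [x, y, z, w].
In Python, from station import bot gives the robot as it stands. The module is installed in compiled form; this text tells all that it offers.
- The arm moves only by the shell command python3 -m creep 'ROWS' [FORCE]. ROWS is JSON, one flat list of numbers, 5 for each row, row after row: the closure, from 0 (fully open) to 1 (shut), then the shift along the world's x, y, z in m, then the turn about the world's z in degrees. In form: [gripper, dx, dy, dz, turn, gripper, dx, dy, dz, turn, ...]. A call has exactly 5 rows; each row shifts and turns the pose as measured when the row begins; what a row does not reach is not made up. A row lasts 1/12 s, in which the tool goes at most 41.7 mm and 7.16 degrees, less where a joint would pass 70% of its speed; a pose out of reach is approached as far as the arm can. A call is refused whole if a number of a shift passes 0.0417 or a number of a turn 7.16, either way. A call with a gripper value outside its range is refused whole. The fingers move at their own pace and stop on an object; FORCE is the grip in N (left out, the last holds). Time passes only in rows, so rows that do not move let the fingers close, or fill a call up. It gives the time, the measured TCP pose, the force and the opening at its end, in the units of the state.
- bot.read_state(): the state, without advancing time (a new reading comes with each control period).
- bot.camera(name): name is "scene" or "top"; returns a dict with "color" (420x560x3 uint8, red, green, blue), "mtx" (3x3 intrinsics, pixels), "eye" and "orientation" of the camera in the world. Camera axes: x right, y up, looking along -z (the intrinsics and any distortion apply to the point x, -y, -z); pixel columns grow to the right and rows downward; lengths in m; the calibration is good to about 2 mm. A picture is of the moment at which its call begins. There is no depth.
- bot.hand_in(): hands the job in, once; it reports no verdict.
Trained networks look in a picture, given as the dict that the camera call returned (one of the last four; its "shot" number tells which), for a name from the list of things; names that differ only in an ending like _2 or _b are one class to them, and where a whole thing is asked for, a point or a joint stands for the part that bears it (a point fixed in the world has none). Each returns a list of dicts, best first, with "score" (0 to 1); they miss things now and then, are a little off and sometimes report something else, mostly with a low value. They report only what shows in the picture. A call takes as long as a camera call. They do not tell look-alikes from the thing itself.
- bot.masks_of(picture, target): "pixels" (420x560 bool, what is visible of it) and "centre" ([row, column] in pixels, amid what is visible of it).
The state is a dict: "clock": time; "qpos": joint angles; "qd": joint speeds; "tau": joint torques, N m; "position": TCP position; "tool_rot": TCP orientation; "force": force on the tool from outside, world axes, zero at the start; "wrist_torque": the same for the moment, N m; "opening": opening from 0.0 (shut) to 1.0 (fully open).
Only numpy, scipy, OpenCV 4.12 (cv2) and the standard library are available. Lean on these libraries where they do the work, as an engineer would, in place of code of your own. Each camera call takes 0.05 s, during which the arm holds its last target. There are 200 camera calls.

TASK

The round module was left at the bottom of one of the three deep, narrow bays of the white slotted chassis. Take the hook picker from its stand, hook the round module by its wire bail, lift it out and set it down upright, without dropping it, in the empty aluminium tray; do not touch the module with the fingers. Then unhook and hang the picker back in its stand.

Things in the scene. Friction and masses are not known exactly. Their poses are not given: they have to be found in the camera images.
- coil: Round black module, 40 mm across, 20 high, 100-200 g. Origin: centre of underside; z up. Rigid upright wire bail: 5 mm thick bar along y, centre 50 mm above origin, legs at y = -17 and +17. Stands on the 4 mm floor of any one of 3 white chassis bays, 84 (x) by 60 (y) mm inside, rim 130 above table; axes as the bay's within 0.06 rad; bar 28-32 mm from the +x wall, 52-56 from the -x wall, which faces the robot.
- picker: Hook picker, 150 g, upright in its stand. Origin: centre of underside of its flange, 40 (x) by 56 (y) by 6 mm; z up. Above: black handle 26 (x) by 24 (y), 6 to 62 mm above origin; grip it across y at about 40. Below: 5 mm thick rod down the z axis; at z = -113 (centre line) a 5 mm foot runs 26 mm along +x to an upturned tip, whose top is at z = -101.5. 21 mm free between rod and tip.
- rest (a point): Where the picker's origin rests in its fixed stand, 122 mm above the table: midway between the top edges of two upright aluminium cheeks, each 70 mm long (x) and 6 thick, 30 apart (y), open at both ends. The flange lies across both; rod and hook hang between them over a 6 mm base. x along the cheeks, z up; the picker's x starts along this x. The stand is left or right of the chassis.
- tray: Empty square aluminium tray, fixed, 140 by 140 mm, 22 high, walls and floor 3 mm thick. Origin: centre of its underside, on the table; x and y along its sides, z up. On the other side of the chassis from the stand. The other two chassis bays hold a square and a narrow oblong module with the same bails.
Mind the look-alikes: they are no part of the job. There is more than one size of the tray; the one meant has the size given above.

How it is judged:
By the outcome, as a careful person would: the job done as asked, in the order asked, and still so for the second after the job is handed in, with the robot touching nothing.
It also fails if it takes over 66 s, if anything falls off the work surface, if the arm or the gripper's body presses on something with over 40 N, if the wrist force passes 120 N, or if a joint passes its speed limit or range.

## Working session

There is one attempt and no reset: what is moved stays moved. The work goes in short steps, Python scripts to look and compute and a shell command to move; the robot and the scene stay as the last step left them, time stands still between calls to the robot, and variables do not carry over. Pictures are saved under pics/ and viewed, about 8 in all and at most 12, crops included, and the job is handed in when it is done.

```bash
mkdir -p pics; cat > h.py <<'E'
import numpy as np, cv2
from scipy.spatial.transform import Rotation as R
from station import bot
def proj(p,P):
    P=np.atleast_2d(P); Rc=R.from_quat(p["orientation"]).as_matrix()
    c=(P-np.array(p["eye"]))@Rc; c=c*[1,-1,-1]
    u=c@np.array(p["mtx"]).T; return u[:,:2]/u[:,2:]
def back(p,col,row,z):
    Rc=R.from_quat(p["orientation"]).as_matrix()
    d=np.linalg.inv(p["mtx"])@[col,row,1]; d=Rc@(d*[1,-1,-1]); e=np.array(p["eye"])
    return e+d*(z-e[2])/d[2]
def save(p,name,crop=None,s=1):
    im=p["color"][...,::-1]
    if crop: r0,r1,c0,c1=crop; im=im[r0:r1,c0:c1]
    cv2.imwrite("pics/"+name,cv2.resize(im,None,fx=s,fy=s,interpolation=cv2.INTER_CUBIC))
E
python3 - <<'E'
from h import *
for n in("top","scene"):
    p=bot.camera(n); save(p,n+"0.png",None,1.4); print(n,p["eye"],p["orientation"],p["mtx"],[k for k in p])
    for t in("coil","picker","rest","tray"):
        for m in bot.masks_of(p,t)[:3]: 
            r,c=m["centre"]; print(t,round(m["score"],2),m["pixels"].sum(),(r,c),back(p,c,r,0).round(3))
print(bot.read_state())
E
```

```text
top [ 0.35124432 -0.00718214  0.93967283] [ 0.03678291 -0.03472083 -0.69845937  0.71385992] [[443.95930666   0.         279.17685725]
 [  0.         443.95930666 207.54797302]
 [  0.           0.           1.        ]] ['color', 'mtx', 'eye', 'orientation', 'shot']
coil 0.79 300 (144.8, 267.3) [0.582 0.025 0.   ]
picker 0.62 769 (188.5, 114.2) [0.48 0.35 0.  ]
rest 0.89 1342 (195.7, 132.1) [0.465 0.311 0.   ]
tray 0.95 9880 (292.3, 396.8) [ 0.274 -0.253  0.   ]
tray 0.6 4480 (169.4, 419.9) [ 0.535 -0.303  0.   ]
scene [ 1.24762198 -0.14329871  0.94484943] [0.28379308 0.24402061 0.58575244 0.71889464] [[496.28952567   0.         276.63939747]
 [  0.         496.28952567 214.57381611]
 [  0.           0.           1.        ]] ['color', 'mtx', 'eye', 'orientation', 'shot']
picker 0.55 518 (188.9, 404.1) [0.329 0.381 0.   ]
rest 0.67 1176 (219.6, 397.9) [0.435 0.322 0.   ]
tray 0.89 4655 (208.2, 175.5) [ 0.27  -0.244  0.   ]
tray 0.86 3415 (287.9, 152.7) [ 0.522 -0.311  0.   ]
{'clock': 0.5, 'qpos': array([-1.24900972e+00,  2.75930059e-01,  1.50496278e+00,  2.11573936e-05,
        1.36068774e+00, -1.20997028e-01]), 'qd': array([-0.00022471, -0.00203804,  0.00028924, -0.00086825,  0.00207566,
       -0.00182223]), 'tau': array([-1.19795470e-03, -4.16262674e+01, -2.45876116e+01, -6.69925794e-05,
        1.42134333e-03, -1.02123843e-05]), 'position': array([ 0.24636882, -0.51955546,  0.23128579]), 'tool_rot': array([ 8.45119021e-01, -5.34578189e-01,  1.12220651e-05, -4.19172055e-06]), 'force': array([-0.93826592, -0.56142012,  0.24508874]), 'wrist_torque': array([0.02057075, 0.02954858, 0.02008562]), 'opening': 1.002194233117911}
```

View pics/top0.png

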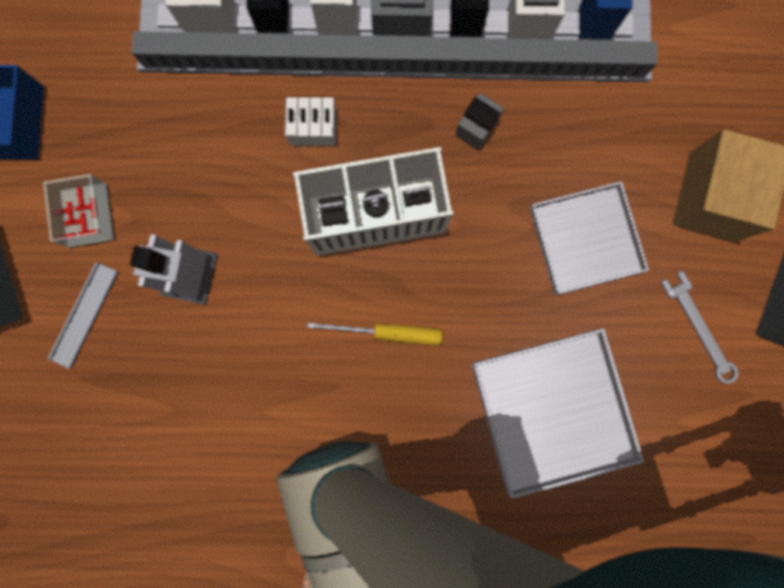

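View pics/scene0.png

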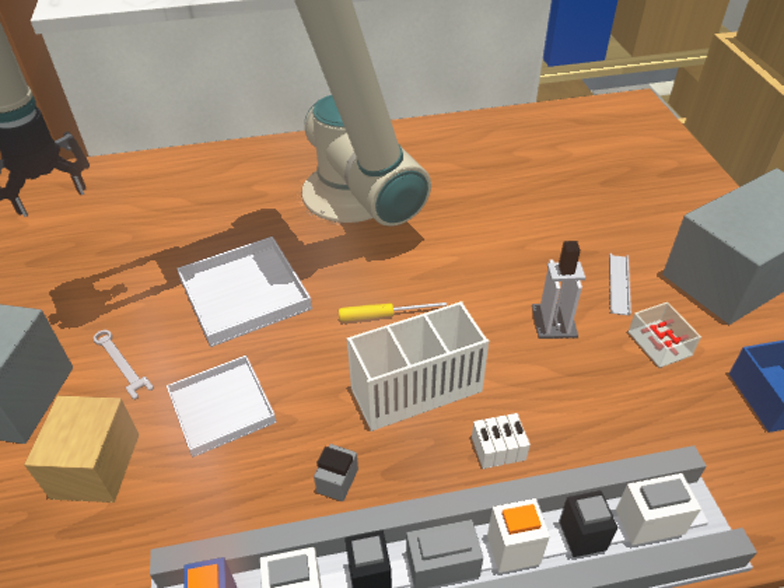

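Top view: stand and picker at about (165,258) display px, and the round module in the middle bay at (376,202). There are two candidate trays, at (590,240) and (557,412). I'll zoom in and measure.

```bash
python3 - <<'E'
from h import *
p=bot.camera("top"); q=bot.camera("scene")
A=cv2.resize(p["color"][160:225,88:162],None,fx=5,fy=5,interpolation=cv2.INTER_CUBIC)
B=cv2.resize(p["color"][100:185,205:330],None,fx=6,fy=6,interpolation=cv2.INTER_CUBIC)
cv2.imwrite("pics/c1.png",B[...,::-1])
C=cv2.resize(q["color"][165:245,375:420],None,fx=6,fy=6,interpolation=cv2.INTER_CUBIC)
o=np.zeros((max(A.shape[0],C.shape[0]),A.shape[1]+C.shape[1],3),np.uint8);o[:A.shape[0],:A.shape[1]]=A;o[:C.shape[0],A.shape[1]:]=C
cv2.imwrite("pics/c2.png",o[...,::-1]);print(A.shape,B.shape,C.shape)
for cam in(p,q):
  for m in bot.masks_of(cam,"tray")[:2]:
    c=max(cv2.findContours(m["pixels"].astype(np.uint8),0,2)[0],key=cv2.contourArea)
    pts=np.array([back(cam,u,v,0.022)[:2] for u,v in c[:,0]+0.0])
    (ce,si,an)=cv2.minAreaRect((pts*1000).astype(np.float32));print(ce,si,an)
E
```

```text
(325, 370, 3) (510, 750, 3) (480, 270, 3)
(272.96319580078125, -248.51763916015625) (202.13345336914062, 203.84852600097656) 16.145591735839844
(531.0612182617188, -296.4530944824219) (140.62644958496094, 147.43943786621094) 15.70252513885498
(278.359375, -246.07296752929688) (228.88165283203125, 203.69976806640625) 16.269119262695312
(540.018310546875, -296.4881591796875) (158.59869384765625, 142.98757934570312) 15.662476539611816
```

View pics/c1.png

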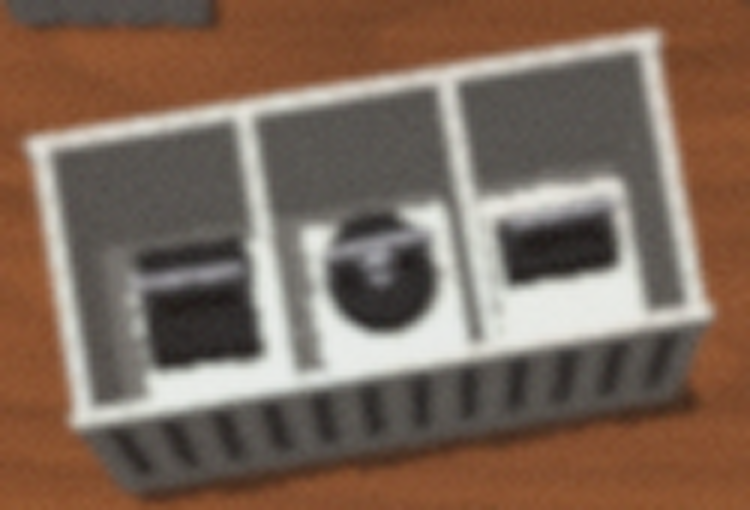

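View pics/c2.png

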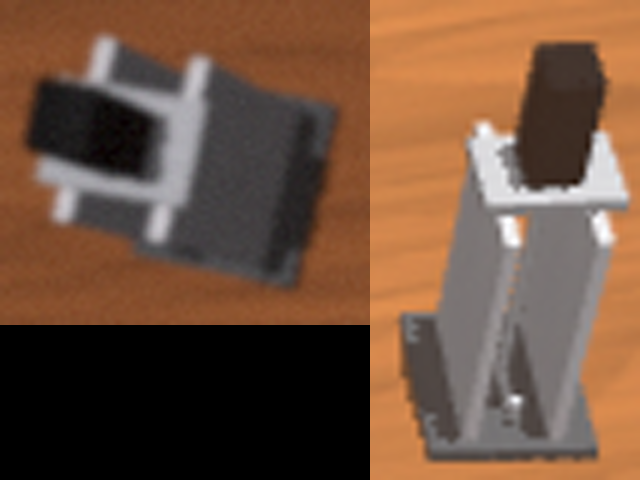

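```bash
cat > m.py <<'E'
from h import *
p=bot.camera("top")
def pt(u,v,z,s,c0,r0): return back(p,c0+(u+.5)/s-.5,r0+(v+.5)/s-.5,z)[:2]
K=np.array([pt(u,v,.122,5,88,160) for u,v in((104,38),(199,58),(62,222),(156,242))])
print("cheek ends",K.round(4).tolist(),"center",K.mean(0),"len",np.linalg.norm(K[0]-K[2]),np.linalg.norm(K[1]-K[3]),"gap",np.linalg.norm(K[0]-K[1]))
d=K[0]+K[1]-K[2]-K[3];print("yaw",np.degrees(np.arctan2(d[1],d[0])))
F=np.array([pt(u,v,.13,6,205,100) for u,v in((30,142),(657,35),(712,313),(78,425))])
print("rim",F.round(4).tolist(),[np.linalg.norm(F[i]-F[(i+1)%4]).round(4) for i in range(4)],F.mean(0))
d=F[0]+F[1]-F[2]-F[3];print("yaw",np.degrees(np.arctan2(d[1],d[0])));d=F[0]+F[3]-F[2]-F[1];print("yaw",np.degrees(np.arctan2(d[1],d[0]))-90)
B=np.array([pt(u,v,.054,6,205,100) for u,v in((332,255),(430,236))]);d=B[0]-B[1]
print("bar",B,np.linalg.norm(d),np.degrees(np.arctan2(d[1],d[0]))-90,B.mean(0))
c=pt(382,272,.024,6,205,100);print("coil top centre",c)
# handle top centre / flange
print("handle top",pt(60,117,.184,5,88,160), "corners",[pt(u,v,.184,5,88,160).round(4).tolist() for u,v in((38,78),(100,95),(25,145),(92,165))])
print("flange",[pt(u,v,.128,5,88,160).round(4).tolist() for u,v in((205,100),(195,205),(38,182),(62,75))])
E
python3 m.py
```

```text
cheek ends [[0.5031, 0.317], [0.4963, 0.2811], [0.4336, 0.3284], [0.4269, 0.2931]] center [0.46498061 0.30489129] len 0.07040716621416282 0.07040065342142963 gap 0.03660681176475104
yaw -9.570723701946743
rim [[0.589, 0.1296], [0.6274, -0.0652], [0.5393, -0.0834], [0.4999, 0.1115]] [np.float64(0.1986), np.float64(0.09), np.float64(0.1988), np.float64(0.0909)] [0.56390355 0.02312213]
yaw 11.613743019760667
yaw 11.290835966443055
bar [[0.57419426 0.03852584]
 [0.58148841 0.00542944]] 0.033890660328450346 12.428782094025323 [0.57784134 0.02197764]
coil top centre [0.57604284 0.02238898]
handle top [0.46368531 0.30592172] corners [[0.4771, 0.3144], [0.4716, 0.2926], [0.4537, 0.3174], [0.4473, 0.2939]]
flange [[0.4795, 0.2758], [0.4404, 0.2773], [0.4476, 0.3357], [0.4877, 0.3294]]
```

Measurements agree with the given sizes:

| Item | Measured | Position and yaw |
|---|---|---|
| Stand cheeks | 70 mm long | picker at (0.464, 0.305), yaw −9.6°, hook towards +x |
| Chassis rim | 199×90 mm | yaw 11.5° |
| Bail bar | – | (0.578, 0.022), 28.6 mm from the +x wall |
| Tray | the 140 mm one | (0.531, −0.297), yaw 15.7° |

Next I'll move to the stand.

```bash
python3 -m creep '[0,0.0105,0.04,0.005,-7, 0,0.0105,0.04,0.005,-7, 0,0.0105,0.04,0.005,-7, 0,0.0105,0.04,0.005,-7, 0,0.0105,0.04,0.005,-7]' 40; python3 -m creep '[0,0.0105,0.04,0,0, 0,0.0105,0.04,0,0, 0,0.0105,0.04,0,0, 0,0.0105,0.04,0,0, 0,0.0105,0.04,0,0]'
```

```text
clock: 1.17
position: [0.2969, -0.325, 0.2535]
tool_rot: [-0.641, 0.768, 0.0, -0.001]
force: [-0.2, -0.5, 0.5]
opening: 0.999
clock: 1.58
position: [0.3484, -0.1233, 0.2557]
tool_rot: [-0.637, 0.771, -0.003, -0.0]
force: [0.9, 0.0, 0.1]
opening: 0.999
```

```bash
python3 -m creep '[0,0.011,0.04,0,0, 0,0.011,0.04,0,0, 0,0.011,0.04,0,0, 0,0.011,0.04,0,0, 0,0.011,0.04,0,0]' && python3 -m creep '[0,0.0105,0.038,0,0, 0,0.0105,0.038,0,0, 0,0.0105,0.038,0,0, 0,0.0105,0.038,0,0, 0,0.0105,0.038,0,0]'; python3 -m creep '[0,0.005,0.02,0,0, 0,0,0.008,0,0, 0,0,0,0,0, 0,0,0,0,0, 0,0,0,0,0]'; python3 - <<'E'
from h import *
s=bot.read_state(); q=s["tool_rot"]; print(s["position"],np.degrees(2*np.arctan2(q[1],q[0]))%360-360,s["qpos"],q)
E
```

```text
clock: 2.0
position: [0.4009, 0.0786, 0.258]
tool_rot: [-0.636, 0.772, -0.006, 0.002]
force: [0.9, -0.5, -0.5]
opening: 0.997
clock: 2.42
position: [0.4532, 0.2801, 0.2597]
tool_rot: [-0.638, 0.77, -0.008, 0.004]
force: [1.3, -0.1, 0.3]
opening: 0.999
clock: 2.83
position: [0.4587, 0.316, 0.2583]
tool_rot: [-0.641, 0.768, -0.007, 0.005]
force: [0.4, -0.3, 0.3]
opening: 1.0
[0.45871115 0.31601715 0.2582668 ] -100.28355992978351 [ 0.48669513  0.2290533   1.5032815  -0.01286918  1.39728     2.23911937] [-0.64086565  0.76760348 -0.00744391  0.00455036]
```

```bash
python3 -m creep '[0,0.006,-0.011,-0.02,0.7, 0,0,0,-0.03,0, 0,0,0,-0.02,0, 0,0,0,-0.02,0, 0,0,0,-0.01,0]'; python3 - <<'E'
from h import *
s=bot.read_state(); q=s["tool_rot"]; print(s["position"],np.degrees(2*np.arctan2(q[1],q[0]))%360-360,q)
p=bot.camera("scene"); save(p,"g1.png",(120,245,350,470),5)
E
```

```text
clock: 3.25
position: [0.4659, 0.2959, 0.161]
tool_rot: [-0.642, 0.766, -0.01, 0.009]
force: [-0.4, 0.7, -0.3]
opening: 1.003
[0.46585597 0.29587191 0.16104583] -100.05078740666448 [-0.64238808  0.76625774 -0.01035339  0.00891298]
```

View pics/g1.png

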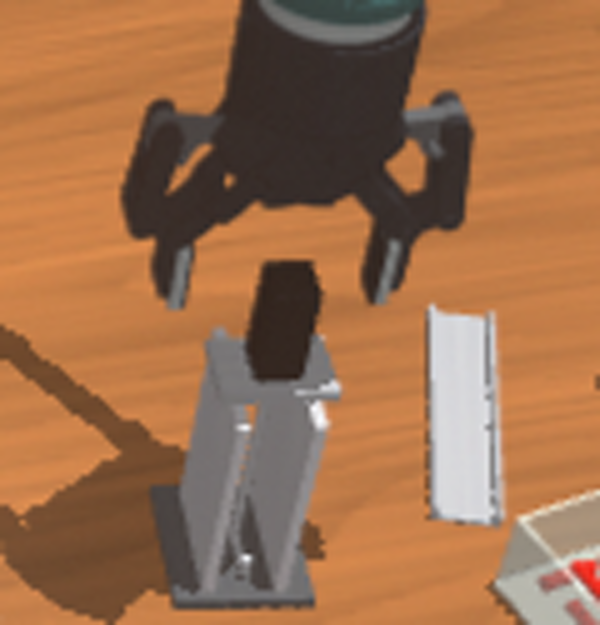

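```bash
python3 -m creep '[0,0,0.009,0,0, 0,0,0,0,0, 0,0,0,-0.009,0, 0,0,0,-0.009,0, 0,0,0,0,0]'; python3 - <<'E'
from h import *
s=bot.read_state(); q=s["tool_rot"]; print(s["position"],np.degrees(2*np.arctan2(q[1],q[0]))%360-360,q)
E
```

```text
clock: 3.72
position: [0.4664, 0.3016, 0.1441]
tool_rot: [-0.64, 0.768, -0.011, 0.01]
force: [-1.3, -0.4, -0.4]
opening: 0.997
[0.46641497 0.30158702 0.14406183] -100.35394460925625 [-0.64034864  0.7679425  -0.01119437  0.00962355]
```

```bash
python3 -m creep '[0,-0.001,0.004,0,0.7, 0,0,0,0,0, 1,0,0,0,0, 1,0,0,0,0, 1,0,0,0,0]' 50; python3 -m creep '[1,0,0,0,0, 1,0,0,0,0, 1,0,0,0,0, 1,0,0,0,0, 1,0,0,0,0]' 50;  python3 - <<'E'
from h import *
s=bot.read_state(); q=s["tool_rot"]; print(s["position"],np.degrees(2*np.arctan2(q[1],q[0]))%360-360,q,s["force"])
E
```

```text
clock: 4.13
position: [0.4657, 0.3066, 0.1447]
tool_rot: [-0.646, 0.763, -0.011, 0.01]
force: [-0.3, -0.5, -0.1]
opening: 0.605
clock: 4.55
position: [0.466, 0.3067, 0.1452]
tool_rot: [-0.646, 0.763, -0.012, 0.011]
force: [-0.4, -0.3, 0.1]
opening: 0.275
[0.46597627 0.30671824 0.14520795] -99.52028109315444 [-0.64590774  0.76325093 -0.01153081  0.01087427] [-0.38300535 -0.33857706  0.12961652]
```

```bash
python3 -m creep '[1,0,0,0.02,0, 1,0,0,0.03,0, 1,0,0,0.03,0, 1,0,0,0.03,0, 1,0,0,0.03,0]';python3 -m creep '[1,0,0,0.012,0, 1,0.01,-0.02,0,4.3, 1,0.01,-0.03,0,4.3, 1,0.01,-0.03,0,4.3, 1,0.01,-0.03,0,4.3]';  python3 - <<'E'
from h import *
s=bot.read_state(); q=s["tool_rot"]; print(s["position"],np.degrees(2*np.arctan2(q[1],q[0]))%360-360,R.from_quat(q).apply([0,0,1]),s["force"],s["opening"])
p=bot.camera("scene"); save(p,"g2.png",(120,270,270,470),4)
E
```

```text
clock: 4.97
position: [0.4587, 0.303, 0.2797]
tool_rot: [-0.646, 0.763, -0.008, -0.001]
force: [-0.1, 0.1, -1.1]
opening: 0.277
clock: 5.38
position: [0.5005, 0.1975, 0.3006]
tool_rot: [0.76, -0.649, 0.008, -0.009]
force: [0.7, -0.1, -1.3]
opening: 0.278
[0.50049291 0.19747034 0.30058217] -80.99392738251356 [ 0.02305846  0.00328046 -0.99972874] [ 0.70175886 -0.12237893 -1.25097437] 0.2779780852300061
```

View pics/g2.png

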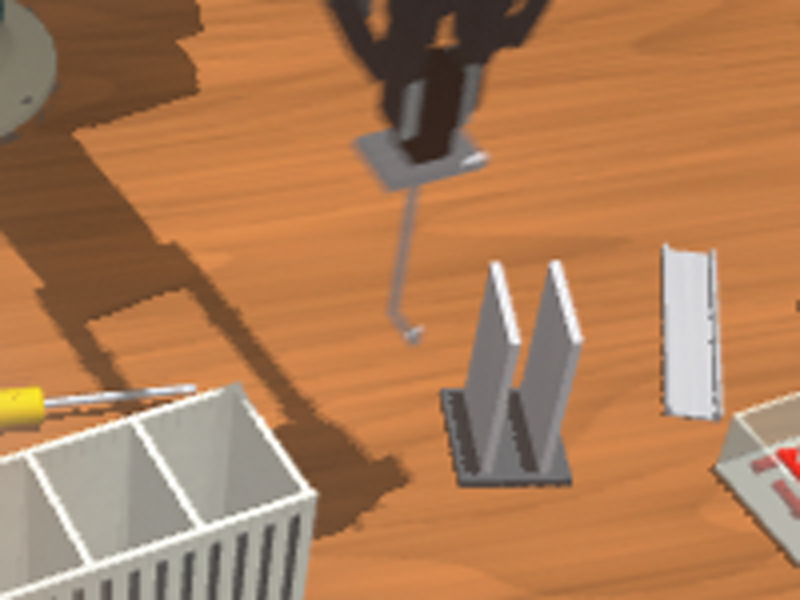

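```bash
python3 -m creep '[1,0.007,-0.038,0,1, 1,0.008,-0.036,0,1, 1,0.008,-0.036,0,0.5, 1,0.008,-0.036,0,0, 1,0.006,-0.02,0,0]';python3 -m creep '[1,0,0,0,0, 1,0,0,0,0, 1,0,0,0,0, 1,0,0,0,0, 1,0,0,0,0]';  python3 - <<'E'
from h import *
s=bot.read_state(); q=s["tool_rot"]; y=np.degrees(2*np.arctan2(q[1],q[0]))%360-360;print(s["position"],y,R.from_quat(q).apply([0,0,1]),s["force"],s["opening"])
p=bot.camera("scene"); save(p,"g3.png",(140,290,220,400),4)
a=np.radians(y+90); o=s["position"]+[-.001,-.0015,-.0232]; ex=np.array([np.cos(a),np.sin(a),0])
for P in (o+26e-3*ex+[0,0,-.1015],o+[0,0,-.113],o-.020*ex,o+.02*ex): 
    u=proj(p,P)[0]; print((u-[220,140])*4)
E
```

```text
clock: 5.85
position: [0.5377, 0.0253, 0.2986]
tool_rot: [0.775, -0.631, 0.009, -0.007]
force: [0.3, 0.5, -1.6]
opening: 0.276
clock: 6.27
position: [0.5374, 0.0226, 0.2966]
tool_rot: [0.773, -0.634, 0.007, -0.005]
force: [-0.5, -0.4, -1.7]
opening: 0.275
[0.5373948  0.02263753 0.29660466] -78.74880310574645 [ 1.76156983e-02 -8.21175816e-04 -9.99844494e-01] [-0.51314844 -0.43260421 -1.71787871] 0.27510108398416094
[315.66888175 351.31705045]
[295.54517473 333.03752204]
[280.99618736 153.95475252]
[313.52557757 203.83338628]
```

View pics/g3.png

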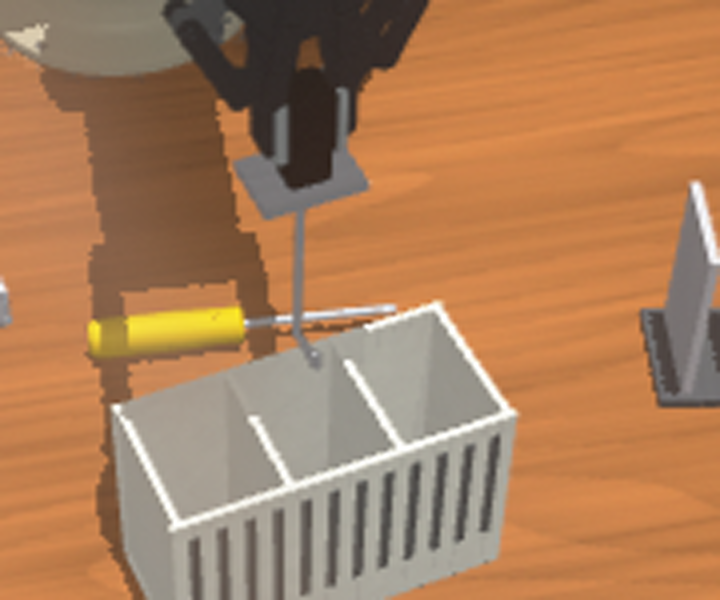

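```bash
cat > st.py <<'E'
from h import *
s=bot.read_state(); q=s["tool_rot"]; y=np.degrees(2*np.arctan2(q[1],q[0]))%360-360;z=R.from_quat(q).apply([0,0,1]);f=s["force"]
a=np.radians(y+90); o=s["position"]+[-.001,-.0015,-.0232]; ex=np.array([np.cos(a),np.sin(a)])
b=np.array([.5778,.0220]); ey=np.array([-ex[1],ex[0]]); t=o[:2]+.13*(z[:2]-[.0315,-.0035])
print("clk",s["clock"],"tcp",s["position"].round(4),"pickyaw",y+90,"tilt",z[:2].round(4),"F",f.round(1),"open",s["opening"])
print("origin",o.round(4),"hook bottom rel bar (x',y') mm",1e3*(t-b)@ex,1e3*(t-b)@ey,"bottom z",o[2]-.1155)
E
python3 -m creep '[1,0.004,-0.006,0,0.3, 1,0,0,-0.005,0, 1,0,0,-0.005,0, 1,0,0,0,0, 1,0,0,0,0]'; python3 st.py
```

```text
clock: 6.73
position: [0.5413, 0.0194, 0.2858]
tool_rot: [0.776, -0.63, 0.007, -0.006]
force: [0.4, 0.2, -1.0]
opening: 0.276
clk 6.7333 tcp [0.5413 0.0194 0.2858] pickyaw 11.880952721907363 tilt [0.0179 0.0002] F [ 0.4  0.2 -1. ] open 0.2762643495996009
origin [0.5403 0.0179 0.2626] hook bottom rel bar (x',y') mm -39.207462307419526 4.572794256849809 bottom z 0.14705637522573722
```

```bash
python3 -m creep '[1,0.001,-0.0045,0,0, 1,0,0,0,0, 1,0,0,-0.01,0, 1,0,0,-0.015,0, 1,0,0,-0.015,0]'; python3 st.py; python3 -m creep '[1,0,0,-0.01,0, 1,0,0,0,0, 1,0,0,0,0, 1,0,0,0,0, 1,0,0,0,0]'; python3 st.py
```

```text
clock: 7.15
position: [0.5447, 0.0141, 0.2471]
tool_rot: [0.776, -0.63, 0.01, -0.008]
force: [-0.1, -0.4, -1.2]
opening: 0.275
clk 7.15 tcp [0.5447 0.0141 0.2471] pickyaw 11.865196560918662 tilt [ 0.0262 -0.0007] F [-0.1 -0.4 -1.2] open 0.27455586703504875
origin [0.5437 0.0126 0.2239] hook bottom rel bar (x',y') mm -35.94638714911741 -1.7128076381279982 bottom z 0.10835696561501405
clock: 7.57
position: [0.5423, 0.0139, 0.2321]
tool_rot: [0.776, -0.631, 0.007, -0.006]
force: [-0.2, 0.0, -1.5]
opening: 0.273
clk 7.5667 tcp [0.5423 0.0139 0.2321] pickyaw 11.814995292259482 tilt [0.0189 0.0001] F [-0.2  0.  -1.5] open 0.2727738798587773
origin [0.5413 0.0124 0.2089] hook bottom rel bar (x',y') mm -39.23529895312908 -1.1594818741758113 bottom z 0.09343993685743658
```

```bash
python3 -m creep '[1,0,0,-0.012,0, 1,0,0,-0.012,0, 1,0,0,-0.01,0, 1,0,0,0,0, 1,0,0,0,0]'; python3 st.py; python3 -m creep '[1,0,0,-0.008,0, 1,0,0,-0.006,0, 1,0,0,0,0, 1,0,0,0,0, 1,0,0,0,0]'; python3 st.py
```

```text
clock: 7.98
position: [0.5452, 0.0136, 0.2009]
tool_rot: [0.776, -0.631, 0.011, -0.009]
force: [-0.7, -0.1, -1.5]
opening: 0.276
clk 7.9833 tcp [0.5452 0.0136 0.2009] pickyaw 11.813775488664817 tilt [ 0.028  -0.0008] F [-0.7 -0.1 -1.5] open 0.2755381912349561
origin [0.5442 0.0121 0.1777] hook bottom rel bar (x',y') mm -35.293666650905614 -2.4098041652154576 bottom z 0.062237113209537134
clock: 8.4
position: [0.5463, 0.0135, 0.1872]
tool_rot: [0.776, -0.63, 0.012, -0.009]
force: [-0.7, 0.5, -0.6]
opening: 0.275
clk 8.4 tcp [0.5463 0.0135 0.1872] pickyaw 11.816842331028454 tilt [ 0.0308 -0.0011] F [-0.7  0.5 -0.6] open 0.27474751653845875
origin [0.5453 0.012  0.164 ] hook bottom rel bar (x',y') mm -33.90852571530046 -2.8200427522001705 bottom z 0.048538226024260264
```

```bash
python3 -m creep '[1,-0.006,0.001,0,0, 1,0,0,0,0, 1,0,0,-0.006,0, 1,0,0,-0.005,0, 1,0,0,0,0]'; python3 st.py;  python3 -m creep '[1,-0.001,0,-0.005,0, 1,0,0,0,0, 1,0,0,0,0, 1,0,0,0,0, 1,0,0,0,0]'; python3 st.py; python3 - <<'E'
from h import *
p=bot.camera("top"); save(p,"g4.png",(90,190,200,335),5)
E
```

```text
clock: 8.82
position: [0.54, 0.0146, 0.1764]
tool_rot: [0.776, -0.63, 0.013, -0.01]
force: [-0.4, 0.1, -1.8]
opening: 0.276
clk 8.8167 tcp [0.54   0.0146 0.1764] pickyaw 11.818721175861185 tilt [ 0.033  -0.0013] F [-0.4  0.1 -1.8] open 0.2755754923113184
origin [0.539  0.0131 0.1532] hook bottom rel bar (x',y') mm -39.51493778124837 -0.5535795432326909 bottom z 0.03768355730901947
clock: 9.23
position: [0.5387, 0.0146, 0.17]
tool_rot: [0.776, -0.63, 0.013, -0.01]
force: [0.2, -0.9, -1.3]
opening: 0.271
clk 9.2333 tcp [0.5387 0.0146 0.17  ] pickyaw 11.816349712466717 tilt [ 0.0317 -0.0012] F [ 0.2 -0.9 -1.3] open 0.27083258131114213
origin [0.5377 0.0131 0.1468] hook bottom rel bar (x',y') mm -41.02534495070957 -0.24193383678724878 bottom z 0.03128418162237849
```

View pics/g4.png

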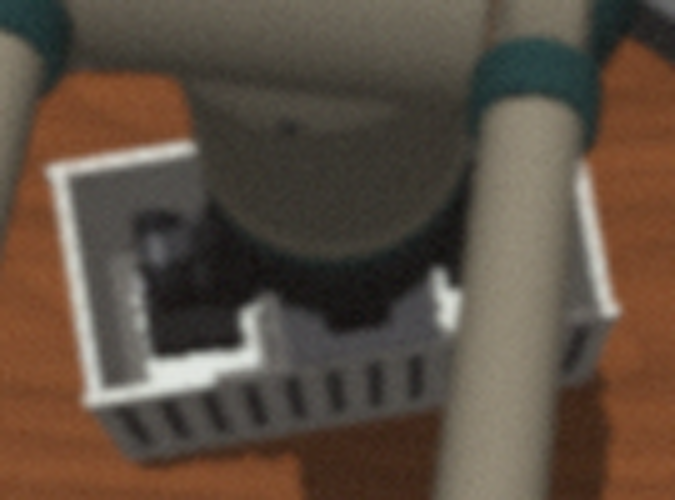

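The top view is blocked by the arm. The hook is at its planned spot with no contact force, so I'll slide it under the bar.

```bash
python3 -m creep '[1,0.007,0.0014,0,0, 1,0.007,0.0014,0,0, 1,0.007,0.0014,0,0, 1,0.006,0.0012,0,0, 1,0,0,0,0]'; python3 st.py; python3 -m creep '[1,0,0,0,0, 1,0,0,0.003,0, 1,0,0,0.003,0, 1,0,0,0,0, 1,0,0,0,0]'; python3 st.py
```

```text
clock: 9.7
position: [0.5698, 0.0205, 0.1708]
tool_rot: [0.776, -0.631, 0.014, -0.011]
force: [0.2, -0.7, -1.6]
opening: 0.279
clk 9.7 tcp [0.5698 0.0205 0.1708] pickyaw 11.801347290245474 tilt [ 0.0347 -0.0012] F [ 0.2 -0.7 -1.6] open 0.27854753772597635
origin [0.5688 0.019  0.1476] hook bottom rel bar (x',y') mm -8.933911894626334 -0.8915749423976955 bottom z 0.032077158237157025
clock: 10.12
position: [0.57, 0.0207, 0.1769]
tool_rot: [0.776, -0.63, 0.013, -0.01]
force: [-0.2, -0.1, -2.5]
opening: 0.27
clk 10.1167 tcp [0.57   0.0207 0.1769] pickyaw 11.833824667518684 tilt [ 0.0331 -0.0012] F [-0.2 -0.1 -2.5] open 0.2698380610838093
origin [0.569  0.0192 0.1537] hook bottom rel bar (x',y') mm -8.92431596538799 -0.6843894987485535 bottom z 0.038190109448531226
```

```bash
python3 -m creep '[1,-0.002,0,0,0, 1,0,0,0.004,0, 1,0,0,0.004,0, 1,0,0,0.004,0, 1,0,0,0,0]'; python3 st.py; python3 -m creep '[1,0,0,0.005,0, 1,0,0,0.005,0, 1,0,0,0.005,0, 1,0,0,0,0, 1,0,0,0,0]'; python3 st.py;python3 - <<'E'
from h import *
p=bot.camera("top"); 
for m in bot.masks_of(p,"coil")[:2]: print(m["score"],m["centre"],m["pixels"].sum())
E
```

```text
clock: 10.53
position: [0.5665, 0.0206, 0.1901]
tool_rot: [0.776, -0.63, 0.013, -0.01]
force: [0.0, 0.5, -2.9]
opening: 0.276
clk 10.5333 tcp [0.5665 0.0206 0.1901] pickyaw 11.818787314381268 tilt [ 0.0319 -0.0012] F [ 0.   0.5 -2.9] open 0.2756190235105471
origin [0.5655 0.0191 0.1669] hook bottom rel bar (x',y') mm -12.498620028257477 -0.019224173697330205 bottom z 0.05135400849009551
clock: 10.95
position: [0.5662, 0.0206, 0.2067]
tool_rot: [0.776, -0.63, 0.013, -0.009]
force: [0.2, 0.0, -2.3]
opening: 0.278
clk 10.95 tcp [0.5662 0.0206 0.2067] pickyaw 11.817549888481892 tilt [ 0.0314 -0.0011] F [ 0.2  0.  -2.3] open 0.27753973830921874
origin [0.5652 0.0191 0.1835] hook bottom rel bar (x',y') mm -12.864269464823815 0.07177735040889033 bottom z 0.06799201910017875
0.48 [141.9, 271.3] 174
```

```bash
python3 -m creep '[1,0,0,0.006,0, 1,0,0,0.01,0, 1,0,0,0.012,0, 1,0,0,0.012,0, 1,0,0,0.012,0]'; python3 st.py; python3 -m creep '[1,0,0,0.015,0, 1,0,0,0.018,0, 1,0,0,0.018,0, 1,0,0,0.012,0, 1,0,0,0.006,0]'; python3 st.py;  python3 -m creep '[1,0,0,0.01,0, 1,0,0,0.008,0, 1,0,0,0,0, 1,0,0,0,0, 1,0,0,0,0]'; python3 st.py;python3 - <<'E'
from h import *
p=bot.camera("scene"); save(p,"g5.png",(140,290,220,400),4)
E
```

```text
clock: 11.47
position: [0.5636, 0.0208, 0.2587]
tool_rot: [0.776, -0.631, 0.009, -0.007]
force: [-0.1, -0.4, -2.8]
opening: 0.276
clk 11.4667 tcp [0.5636 0.0208 0.2587] pickyaw 11.816038396987324 tilt [ 0.0228 -0.0005] F [-0.1 -0.4 -2.8] open 0.2757061145415517
origin [0.5626 0.0193 0.2355] hook bottom rel bar (x',y') mm -16.43471748428467 1.1088699231157153 bottom z 0.12004263534088054
clock: 11.88
position: [0.5637, 0.0209, 0.3361]
tool_rot: [0.776, -0.63, 0.011, -0.008]
force: [0.9, -0.8, -2.5]
opening: 0.278
clk 11.8833 tcp [0.5637 0.0209 0.3361] pickyaw 11.817622973024015 tilt [ 0.027  -0.0008] F [ 0.9 -0.8 -2.5] open 0.2777480075438624
origin [0.5627 0.0194 0.3129] hook bottom rel bar (x',y') mm -15.86658784457339 0.9729080855726129 bottom z 0.19742943842456906
clock: 12.3
position: [0.5638, 0.0209, 0.358]
tool_rot: [0.776, -0.63, 0.012, -0.009]
force: [0.6, -0.7, -1.9]
opening: 0.278
clk 12.3 tcp [0.5638 0.0209 0.358 ] pickyaw 11.819089529984353 tilt [ 0.0309 -0.0011] F [ 0.6 -0.7 -1.9] open 0.27768014252681694
origin [0.5628 0.0194 0.3348] hook bottom rel bar (x',y') mm -15.234077317929108 0.8162420090434992 bottom z 0.21928057674387136
```

View pics/g5.png

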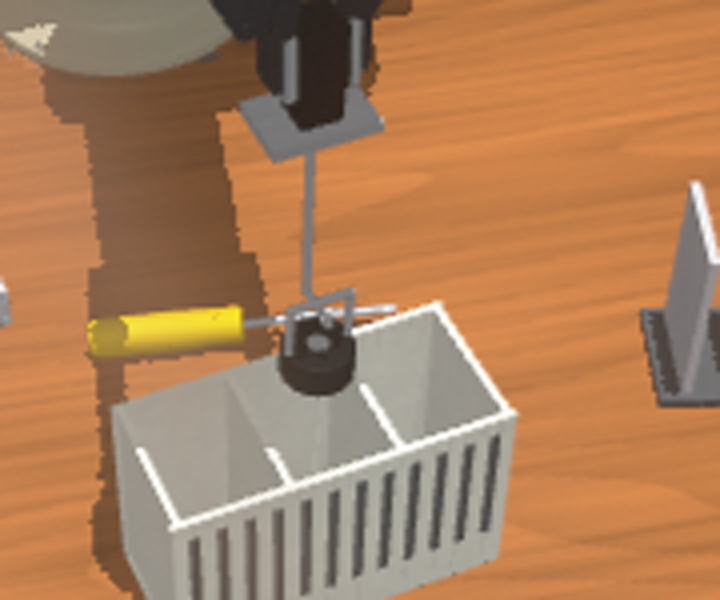

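Module hangs upright on the hook at about (318,345) in the crop, clear of the rim. I'll carry it to the tray with gentle acceleration.

```bash
python3 -m creep '[1,-0.001,-0.004,0,0, 1,-0.001,-0.008,0,0, 1,-0.002,-0.012,0,0, 1,-0.002,-0.016,0,0, 1,-0.003,-0.02,0,0]'; python3 -m creep '[1,-0.003,-0.022,0,0, 1,-0.003,-0.022,0,0, 1,-0.003,-0.022,0,0, 1,-0.003,-0.022,0,0, 1,-0.003,-0.022,0,0]';python3 -m creep '[1,-0.003,-0.022,0,0, 1,-0.003,-0.022,0,0, 1,-0.003,-0.02,0,0, 1,-0.003,-0.018,0,0, 1,-0.003,-0.016,0,0]'; python3 -m creep '[1,-0.002,-0.012,0,0, 1,-0.001,-0.008,0,0, 1,0,-0.004,0,0, 1,0,0,0,0, 1,0,0,0,0]'; python3 st.py
```

```text
clock: 12.77
position: [0.5529, -0.0399, 0.3544]
tool_rot: [0.778, -0.628, 0.009, -0.008]
force: [0.2, -0.3, -2.3]
opening: 0.278
clock: 13.18
position: [0.534, -0.1597, 0.3526]
tool_rot: [0.778, -0.629, 0.008, -0.006]
force: [0.6, 0.2, -3.2]
opening: 0.274
clock: 13.6
position: [0.5131, -0.2703, 0.3507]
tool_rot: [0.776, -0.631, 0.007, -0.003]
force: [0.1, -0.2, -2.2]
opening: 0.271
clock: 14.02
position: [0.5066, -0.3021, 0.3488]
tool_rot: [0.773, -0.634, 0.006, -0.002]
force: [-0.4, 0.2, -3.0]
opening: 0.275
clk 14.0167 tcp [ 0.5066 -0.3021  0.3488] pickyaw 11.283237278924105 tilt [ 0.0114 -0.0038] F [-0.4  0.2 -3. ] open 0.27506081710544544
origin [ 0.5056 -0.3036  0.3256] hook bottom rel bar (x',y') mm -137.1055771125308 -304.7077663691278 bottom z 0.21013673266381427
```

```bash
python3 -m creep '[1,0.004,0.001,0,0, 1,0.005,0.001,-0.006,0, 1,0.003,0.001,-0.012,0, 1,0,0,-0.016,0, 1,0,0,-0.016,0]'; python3 -m creep '[1,0,0,-0.016,0, 1,0,0,-0.016,0, 1,0,0,-0.016,0, 1,0,0,-0.012,0, 1,0,0,-0.006,0]'; python3 st.py; python3 -m creep '[1,0,0,0,0, 1,0,0,0,0, 1,0,0,0,0, 1,0,0,0,0, 1,0,0,0,0]'; python3 st.py; python3 - <<'E'
from h import *
p=bot.camera("scene"); save(p,"g6.png",(190,340,90,240),4)
E
```

```text
clock: 14.43
position: [0.5237, -0.2954, 0.3013]
tool_rot: [0.775, -0.632, 0.011, -0.004]
force: [0.2, 0.9, -3.3]
opening: 0.277
clock: 14.85
position: [0.5265, -0.288, 0.2287]
tool_rot: [0.778, -0.629, 0.009, -0.006]
force: [0.1, 0.5, -2.4]
opening: 0.272
clk 14.85 tcp [ 0.5265 -0.288   0.2287] pickyaw 12.08513566016569 tilt [ 0.0204 -0.0023] F [ 0.1  0.5 -2.4] open 0.2722371707220911
origin [ 0.5255 -0.2895  0.2055] hook bottom rel bar (x',y') mm -117.69219590611115 -293.1729608254482 bottom z 0.0899805269461773
clock: 15.27
position: [0.5283, -0.2855, 0.2286]
tool_rot: [0.779, -0.627, 0.008, -0.006]
force: [-0.5, 0.5, -2.4]
opening: 0.274
clk 15.2667 tcp [ 0.5283 -0.2855  0.2286] pickyaw 12.291852824541479 tilt [ 0.0207 -0.0012] F [-0.5  0.5 -2.4] open 0.2742884046718387
origin [ 0.5273 -0.287   0.2054] hook bottom rel bar (x',y') mm -116.45622499587648 -290.5567804690899 bottom z 0.08994789434690832
```

View pics/g6.png

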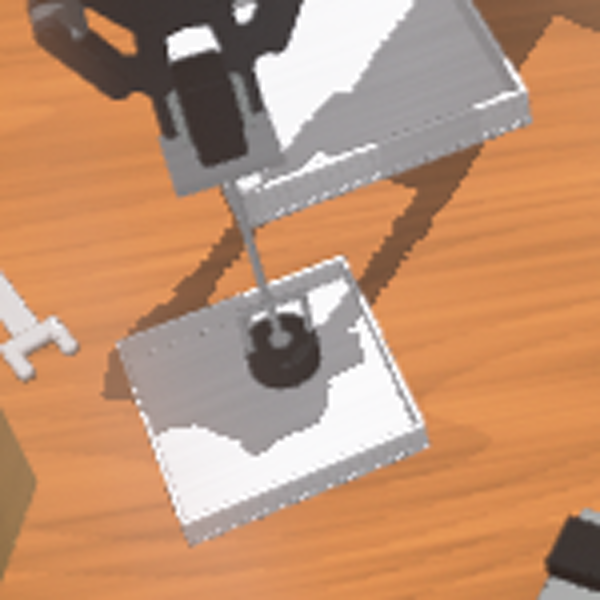

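```bash
python3 -m creep '[1,-0.004,-0.006,0,0, 1,-0.004,-0.007,0,0, 1,0,0,-0.008,0, 1,0,0,-0.01,0, 1,0,0,-0.008,0]'; python3 -m creep '[1,0,0,-0.004,0, 1,0,0,0,0, 1,0,0,0,0, 1,0,0,0,0, 1,0,0,0,0]';python3 st.py
```

```text
clock: 15.73
position: [0.5206, -0.3024, 0.2049]
tool_rot: [0.778, -0.628, 0.013, -0.006]
force: [0.4, 0.8, -3.0]
opening: 0.275
clock: 16.15
position: [0.5186, -0.3008, 0.1957]
tool_rot: [0.778, -0.628, 0.009, -0.006]
force: [0.7, 0.5, -2.2]
opening: 0.273
clk 16.15 tcp [ 0.5186 -0.3008  0.1957] pickyaw 12.197875198169356 tilt [ 0.0209 -0.0019] F [ 0.7  0.5 -2.2] open 0.2728511735930895
origin [ 0.5176 -0.3023  0.1725] hook bottom rel bar (x',y') mm -128.66551197481056 -303.7944659810453 bottom z 0.057040040730201205
```

```bash
python3 -m creep '[1,0,0,-0.004,0, 1,0,0,-0.003,0, 1,0,0,-0.003,0, 1,0,0,-0.003,0, 1,0,0,0,0]';python3 st.py; python3 -m creep '[1,0,0,-0.003,0, 1,0,0,-0.003,0, 1,0,0,-0.003,0, 1,0,0,0,0, 1,0,0,0,0]';python3 st.py
```

```text
clock: 16.57
position: [0.5198, -0.3011, 0.183]
tool_rot: [0.778, -0.628, 0.011, -0.006]
force: [-0.9, 0.7, -0.6]
opening: 0.271
clk 16.5667 tcp [ 0.5198 -0.3011  0.183 ] pickyaw 12.236335528214966 tilt [ 0.0238 -0.0039] F [-0.9  0.7 -0.6] open 0.27102599044652803
origin [ 0.5188 -0.3026  0.1598] hook bottom rel bar (x',y') mm -127.4506354674819 -304.60561887471965 bottom z 0.04429073147046762
clock: 16.98
position: [0.5203, -0.3014, 0.1738]
tool_rot: [0.778, -0.628, 0.011, -0.006]
force: [-0.0, -0.4, -0.9]
opening: 0.274
clk 16.9833 tcp [ 0.5203 -0.3014  0.1738] pickyaw 12.23236107995558 tilt [ 0.0255 -0.0048] F [-0.  -0.4 -0.9] open 0.2744687635152927
origin [ 0.5193 -0.3029  0.1506] hook bottom rel bar (x',y') mm -126.77988861279987 -305.1106736065665 bottom z 0.035070462570786734
```

```bash
python3 -m creep '[1,0,0,-0.004,0, 1,0,0,0,0, 1,0,0,0,0, 1,-0.004,-0.001,0,0, 1,-0.006,-0.0012,0,0]';python3 st.py; python3 -m creep '[1,-0.007,-0.0014,0,0, 1,-0.007,-0.0014,0,0, 1,-0.007,-0.0014,0,0, 1,-0.006,-0.0012,0,0, 1,0,0,0,0]';python3 st.py; python3 - <<'E'
from h import *
p=bot.camera("scene"); save(p,"g7.png",(190,340,90,240),4)
E
```

```text
clock: 17.4
position: [0.511, -0.3037, 0.1694]
tool_rot: [0.779, -0.627, 0.012, -0.006]
force: [-0.1, -0.5, -0.7]
opening: 0.275
clk 17.4 tcp [ 0.511  -0.3037  0.1694] pickyaw 12.290946894741296 tilt [ 0.0266 -0.0051] F [-0.1 -0.5 -0.7] open 0.274681612604234
origin [ 0.51   -0.3052  0.1462] hook bottom rel bar (x',y') mm -136.60025244266566 -305.2898113784064 bottom z 0.030721502009155563
clock: 17.82
position: [0.4787, -0.3098, 0.1697]
tool_rot: [0.778, -0.628, 0.011, -0.006]
force: [-0.5, 0.0, -0.5]
opening: 0.277
clk 17.8167 tcp [ 0.4787 -0.3098  0.1697] pickyaw 12.24246733400463 tilt [ 0.0247 -0.0054] F [-0.5  0.  -0.5] open 0.2771128322460263
origin [ 0.4777 -0.3113  0.1465] hook bottom rel bar (x',y') mm -169.39314067653703 -304.51819134414234 bottom z 0.031035814714046137
```

View pics/g7.png

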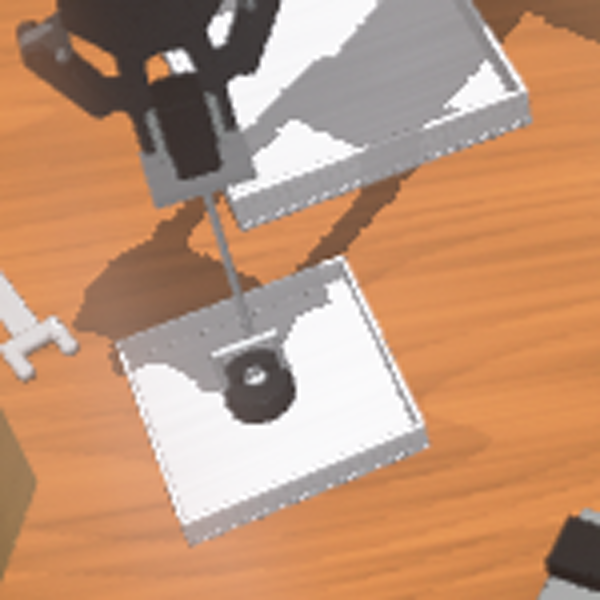

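```bash
python3 - <<'E'
from h import *
p=bot.camera("scene"); a=back(p,90+244.5/4,190+343/4,.053); print("bar mid",a, "coil top c",back(p,90+260/4,190+380/4,.023))
s=bot.read_state()["position"]; print("gap rod->bar",np.linalg.norm(a[:2]-(s[:2]+[-.001,-.0015])))
E
python3 -m creep '[1,-0.002,0,0,0, 1,0,0,0.005,0, 1,0,0,0.008,0, 1,0,0,0.01,0, 1,0,0,0.015,0]';python3 st.py
```

```text
bar mid [ 0.52830601 -0.30444892  0.053     ] coil top c [ 0.53263615 -0.30174337  0.023     ]
gap rod->bar 0.04976470114740208
clock: 18.33
position: [0.4773, -0.3085, 0.2076]
tool_rot: [0.779, -0.627, 0.009, -0.006]
force: [0.2, 0.4, -1.8]
opening: 0.278
clk 18.3333 tcp [ 0.4773 -0.3085  0.2076] pickyaw 12.26862440575394 tilt [ 0.0224 -0.0013] F [ 0.2  0.4 -1.8] open 0.27752426745681885
origin [ 0.4763 -0.31    0.1844] hook bottom rel bar (x',y') mm -170.8437648084942 -302.27004643242105 bottom z 0.06893104757270001
```

```bash
python3 -m creep '[1,0,0,0.03,0, 1,0,0,0.03,0, 1,0,0,0.03,0, 1,0,0.015,0.015,0, 1,0,0.025,0,0]'; python3 -m creep '[1,0,0.036,0,0, 1,0,0.036,0,0, 1,0,0.036,0,0, 1,0,0.036,0,0, 1,0,0.036,0,0]'; python3 -m creep '[1,0,0.036,0,-4, 1,0,0.036,0,-4, 1,0,0.036,0,-4, 1,0,0.036,0,-4, 1,0,0.036,0,-4]';python3 st.py
```

```text
clock: 18.75
position: [0.4793, -0.2719, 0.3244]
tool_rot: [0.778, -0.629, 0.014, -0.006]
force: [0.5, -0.8, -1.8]
opening: 0.275
clock: 19.17
position: [0.4814, -0.0893, 0.3338]
tool_rot: [0.775, -0.631, 0.023, -0.007]
force: [1.7, 0.2, -1.5]
opening: 0.276
clock: 19.58
position: [0.4803, 0.1001, 0.3416]
tool_rot: [-0.648, 0.761, -0.028, 0.007]
force: [0.6, -0.7, -1.8]
opening: 0.272
clk 19.5833 tcp [0.4803 0.1001 0.3416] pickyaw -9.21566534873017 tilt [ 0.0463 -0.034 ] F [ 0.6 -0.7 -1.8] open 0.271996383180946
origin [0.4793 0.0986 0.3184] hook bottom rel bar (x',y') mm -106.95408616955281 56.259402015335276 bottom z 0.2028592227981602
```

```bash
python3 -m creep '[1,-0.002,0.024,0,0, 1,-0.002,0.024,0,0, 1,-0.002,0.024,0,0, 1,-0.002,0.024,0,0, 1,-0.002,0.024,0,0]'; python3 -m creep '[1,-0.001,0.02,0,0, 1,-0.001,0.02,0,0, 1,-0.001,0.015,0,0, 1,0,0.01,0,0, 1,0,0,0,0]'; python3 -m creep '[1,0,0,-0.005,0, 1,0,0,-0.005,0, 1,0,0,0,0, 1,0,0,0,0, 1,0,0,0,0]';python3 st.py
```

```text
clock: 20.0
position: [0.4689, 0.2316, 0.3487]
tool_rot: [-0.649, 0.76, -0.029, 0.012]
force: [0.5, 0.2, -1.3]
opening: 0.275
clock: 20.42
position: [0.4642, 0.3068, 0.3545]
tool_rot: [-0.652, 0.757, -0.028, 0.017]
force: [0.8, -0.3, -1.7]
opening: 0.273
clock: 20.83
position: [0.4643, 0.3038, 0.3445]
tool_rot: [-0.651, 0.758, -0.029, 0.016]
force: [0.2, -0.7, -0.9]
opening: 0.274
clk 20.8333 tcp [0.4643 0.3038 0.3445] pickyaw -8.649168385667906 tilt [ 0.0626 -0.0238] F [ 0.2 -0.7 -0.9] open 0.2739916523807148
origin [0.4633 0.3023 0.3213] hook bottom rel bar (x',y') mm -150.9527360593156 257.85820615218233 bottom z 0.20580678080662412
```

```bash
python3 -m creep '[1,0.001,0.003,0,-0.9, 1,0,0,-0.015,0, 1,0,0,-0.015,0, 1,0,0,-0.015,0, 1,0,0,0,0]';python3 st.py; python3 -m creep '[1,0,0,0,0, 1,0,0,-0.006,0, 1,0,0,-0.006,0, 1,0,0,-0.003,0, 1,0,0,0,0]';python3 st.py;python3 - <<'E'
from h import *
p=bot.camera("scene"); save(p,"g8.png",(120,245,350,470),5)
E
```

```text
clock: 21.25
position: [0.4671, 0.3055, 0.3]
tool_rot: [-0.642, 0.766, -0.03, 0.018]
force: [-2.2, 0.2, -3.4]
opening: 0.277
clk 21.25 tcp [0.4671 0.3055 0.3   ] pickyaw -10.0221006034688 tilt [ 0.0664 -0.0232] F [-2.2  0.2 -3.4] open 0.27684524848957365
origin [0.4661 0.304  0.2768] hook bottom rel bar (x',y') mm -154.1362119753334 256.49542708022403 bottom z 0.16133340447766886
clock: 21.67
position: [0.4687, 0.3057, 0.2864]
tool_rot: [-0.641, 0.766, -0.031, 0.02]
force: [-0.3, -0.3, -2.4]
opening: 0.275
clk 21.6667 tcp [0.4687 0.3057 0.2864] pickyaw -10.14708217790394 tilt [ 0.0699 -0.0215] F [-0.3 -0.3 -2.4] open 0.27461485248869705
origin [0.4677 0.3042 0.2632] hook bottom rel bar (x',y') mm -152.76564634739347 257.003686783187 bottom z 0.1476751042086274
```

View pics/g8.png

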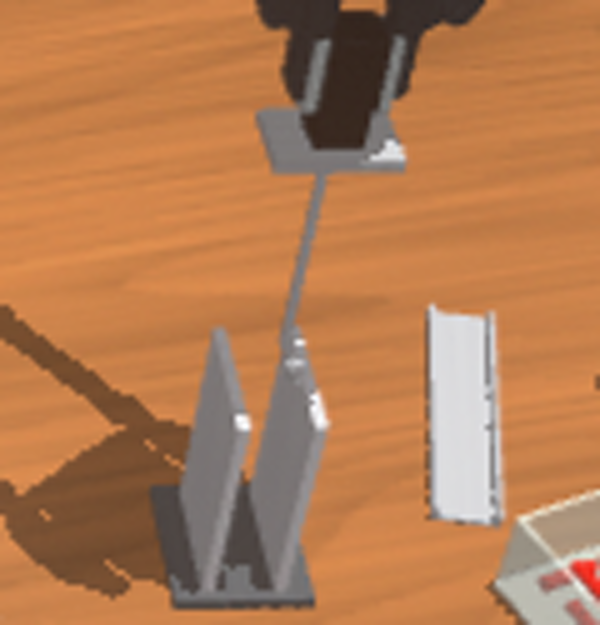

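```bash
python3 - <<'E'
from h import *
p=bot.camera("scene"); s=bot.read_state()
f=lambda u,v,z: back(p,350+(u+.5)/5-.5,120+(v+.5)/5-.5,z)[:2]
T=f(297,345,.162); o=s["position"][:2]+[-.001,-.0015]; a=np.radians(-10.1); c=np.array([.465,.3049])
B=f(288,330,.1502)
for n,P in(("tip",T),("bend",B),("rod top",f(321,173,.2632)),("origin",o)):
    d=P-c; print(n,P.round(4),"in stand frame mm",1e3*(d@[np.cos(a),np.sin(a)]).round(4),1e3*(d@[-np.sin(a),np.cos(a)]).round(4))
E
```

```text
tip [0.4877 0.3021] in stand frame mm 22.9 1.3
bend [0.4657 0.3086] in stand frame mm 0.1 3.8
rod top [0.4866 0.2949] in stand frame mm 23.0 -6.0
origin [0.4679 0.3043] in stand frame mm 3.0 -0.1
```

The tip projects 1.3 mm from the gap's mid-plane, so it's clear to go in.

```bash
python3 -m creep '[1,-0.001,0.001,-0.01,0, 1,-0.001,0,-0.015,0, 1,-0.001,0,-0.015,0, 1,-0.001,0,-0.015,0, 1,-0.001,0,-0.015,0]';python3 st.py; python3 -m creep '[1,-0.001,0.001,-0.015,0, 1,-0.001,0,-0.015,0, 1,-0.001,0,-0.01,0, 1,0,0,-0.005,0, 1,0,0,0,0]';python3 st.py
```

```text
clock: 22.18
position: [0.4664, 0.3088, 0.2181]
tool_rot: [-0.641, 0.766, -0.032, 0.027]
force: [0.7, -0.9, -1.7]
opening: 0.276
clk 22.1833 tcp [0.4664 0.3088 0.2181] pickyaw -10.173006564075138 tilt [ 0.0817 -0.015 ] F [ 0.7 -0.9 -1.7] open 0.27578740727675155
origin [0.4654 0.3073 0.1949] hook bottom rel bar (x',y') mm -154.3184141835337 260.6569054278486 bottom z 0.07942077346674307
clock: 22.6
position: [0.4598, 0.3089, 0.1657]
tool_rot: [-0.641, 0.766, -0.031, 0.023]
force: [-0.4, -0.5, -1.4]
opening: 0.272
clk 22.6 tcp [0.4598 0.3089 0.1657] pickyaw -10.14774852003086 tilt [ 0.0751 -0.018 ] F [-0.4 -0.5 -1.4] open 0.2717483073431295
origin [0.4588 0.3074 0.1425] hook bottom rel bar (x',y') mm -161.5210835946159 259.119532064822 bottom z 0.026957396143374127
```

```bash
python3 -m creep '[1,0.005,-0.002,0,0.5, 1,0,0,0,0, 1,0,0,-0.006,0, 1,0,0,-0.005,0, 1,0,0,0,0]';python3 st.py; python3 -m creep '[1,0,0,-0.003,0, 1,0,0,-0.002,0, 1,0,0,0,0, 1,0,0,0,0, 1,0,0,0,0]';python3 st.py
```

```text
clock: 23.02
position: [0.4674, 0.3076, 0.156]
tool_rot: [-0.645, 0.763, -0.032, 0.026]
force: [-0.3, 0.4, -1.5]
opening: 0.279
clk 23.0167 tcp [0.4674 0.3076 0.156 ] pickyaw -9.60683275820054 tilt [ 0.0801 -0.0148] F [-0.3  0.4 -1.5] open 0.279374043120376
origin [0.4664 0.3061 0.1328] hook bottom rel bar (x',y') mm -150.77859981354862 261.12218774296605 bottom z 0.01732270553829797
clock: 23.43
position: [0.4676, 0.3077, 0.1508]
tool_rot: [-0.645, 0.763, -0.032, 0.026]
force: [-0.6, -0.5, -1.7]
opening: 0.277
clk 23.4333 tcp [0.4676 0.3077 0.1508] pickyaw -9.615830547636904 tilt [ 0.0808 -0.0143] F [-0.6 -0.5 -1.7] open 0.27667063384655494
origin [0.4666 0.3062 0.1276] hook bottom rel bar (x',y') mm -150.54031439012863 261.3562186908665 bottom z 0.012102675573376728
```

```bash
python3 -m creep '[1,-0.003,-0.001,0,0, 1,0,0,-0.002,0, 1,0,0,-0.002,0, 1,0,0,0,0, 1,0,0,0,0]';python3 st.py; python3 -m creep '[1,0,0,-0.001,0, 1,0,0,-0.001,0, 1,0,0,0,0, 1,0,0,0,0, 1,0,0,0,0]';python3 st.py
```

```text
clock: 23.85
position: [0.4643, 0.3067, 0.1468]
tool_rot: [-0.645, 0.763, -0.032, 0.027]
force: [-0.3, 0.1, -2.4]
opening: 0.276
clk 23.85 tcp [0.4643 0.3067 0.1468] pickyaw -9.607868923068509 tilt [ 0.0814 -0.014 ] F [-0.3  0.1 -2.4] open 0.2755314318821467
origin [0.4633 0.3052 0.1236] hook bottom rel bar (x',y') mm -153.56961293797582 259.8799994120567 bottom z 0.008140000442096493
clock: 24.27
position: [0.4647, 0.307, 0.1465]
tool_rot: [-0.645, 0.763, -0.032, 0.028]
force: [0.2, 0.6, -2.1]
opening: 0.275
clk 24.2667 tcp [0.4647 0.307  0.1465] pickyaw -9.603275095360004 tilt [ 0.0833 -0.0132] F [ 0.2  0.6 -2.1] open 0.2745992238800996
origin [0.4637 0.3055 0.1233] hook bottom rel bar (x',y') mm -152.89571212579142 260.3647095370891 bottom z 0.007824561192314491
```

```bash
python3 -m creep '[1,0,0,-0.002,0, 1,0,0,-0.001,0, 1,0,0,0,0, 1,0,0,0,0, 1,0,0,0,0]';python3 st.py
```

```text
clock: 24.68
position: [0.4651, 0.3071, 0.1463]
tool_rot: [-0.645, 0.763, -0.032, 0.029]
force: [0.7, -0.5, 0.0]
opening: 0.274
clk 24.6833 tcp [0.4651 0.3071 0.1463] pickyaw -9.60623418127841 tilt [ 0.0853 -0.0124] F [ 0.7 -0.5  0. ] open 0.27398081666623614
origin [0.4641 0.3056 0.1231] hook bottom rel bar (x',y') mm -152.3231596283377 260.72215779031444 bottom z 0.007553206187449854
```

The stand now bears the weight, so I'll release.

```bash
python3 -m creep '[0.55,0,0,0,0, 0.5,0,0,0,0, 0.3,0,0,0,0, 0,0,0,0,0, 0,0,0,0,0]'; python3 -m creep '[0,0,0,0,0, 0,0,0,0,0, 0,0,0,0,0, 0,0,0,0,0, 0,0,0,0,0]';python3 st.py; python3 - <<'E'
from h import *
p=bot.camera("scene"); save(p,"g9.png",(120,245,350,470),5)
E
```

```text
clock: 25.1
position: [0.4658, 0.3074, 0.1457]
tool_rot: [-0.645, 0.763, -0.032, 0.029]
force: [0.0, -0.2, -0.4]
opening: 0.901
clock: 25.52
position: [0.466, 0.3074, 0.1458]
tool_rot: [-0.645, 0.763, -0.032, 0.029]
force: [-0.1, 0.7, -0.7]
opening: 1.003
clk 25.5167 tcp [0.466  0.3074 0.1458] pickyaw -9.60489606739651 tilt [ 0.0863 -0.0121] F [-0.1  0.7 -0.7] open 1.0028604105841978
origin [0.465  0.3059 0.1226] hook bottom rel bar (x',y') mm -151.36169422876205 261.2305526461062 bottom z 0.00707115503895199
```

```bash
python3 -m creep '[0,0,0,0.01,0, 0,0,0,0.02,0, 0,0,0,0.025,0, 0,0,0,0.025,0, 0,0,0,0.025,0]'; python3 -m creep '[0,0,0,0.02,0, 0,-0.03,-0.02,0,0, 0,-0.03,-0.03,0,0, 0,-0.03,-0.03,0,0, 0,-0.02,-0.03,0,0]'; python3 -m creep '[0,0,-0.03,0,0, 0,0,-0.03,0,0, 0,0,-0.03,0,0, 0,0,0,0,0, 0,0,0,0,0]'
python3 - <<'E'
from h import *
for n in("top","scene"):
    p=bot.camera(n)
    if n=="scene": save(p,"end.png")
    old=cv2.imread("pics/%s0.png"%n); old=cv2.resize(old,(560,420),interpolation=cv2.INTER_AREA).astype(int)
    for t in("coil","picker","tray"):
        for m in bot.masks_of(p,t)[:3]:
            r,c=m["centre"]; z={"coil":.02,"picker":.122,"tray":0}[t]; print(n,t,round(m["score"],2),m["pixels"].sum(),(r,c),back(p,c,r,z).round(3))
    r0,r1,c0,c1=(160,225,88,162) if n=="top" else (165,245,375,420)
    a=old[r0:r1,c0:c1].mean(2).astype(np.float32);b=p["color"][r0:r1,c0:c1].mean(2).astype(np.float32)
    print(n,"stand crop mean abs diff",np.abs(a-b).mean(),"shift of picker (phase)",cv2.phaseCorrelate(a,b))
E
```

```text
clock: 25.98
position: [0.4614, 0.305, 0.2503]
tool_rot: [-0.645, 0.763, -0.031, 0.022]
force: [-0.8, 0.2, -0.3]
opening: 1.001
clock: 26.4
position: [0.3574, 0.1992, 0.2822]
tool_rot: [-0.646, 0.761, -0.033, 0.034]
force: [0.0, -1.1, 0.1]
opening: 1.004
clock: 26.82
position: [0.3499, 0.1011, 0.2873]
tool_rot: [-0.646, 0.762, -0.036, 0.036]
force: [-0.5, 0.8, 0.4]
opening: 0.998
top coil 0.67 346 (168.0, 424.1) [ 0.535 -0.306  0.02 ]
top picker 0.63 715 (187.1, 108.4) [0.466 0.315 0.122]
top tray 0.67 10004 (294.2, 395.9) [ 0.27  -0.251  0.   ]
top tray 0.57 4295 (164.1, 415.3) [ 0.547 -0.294  0.   ]
top stand crop mean abs diff 3.6162162 shift of picker (phase) ((0.19572937298302406, -0.31128874931722095), 0.9936125908957587)
scene coil 0.68 325 (284.5, 154.6) [ 0.529 -0.303  0.02 ]
scene coil 0.57 584 (185.2, 401.9) [0.333 0.369 0.02 ]
scene picker 0.89 456 (187.1, 408.2) [0.444 0.325 0.122]
scene tray 0.91 4577 (207.0, 175.6) [ 0.265 -0.244  0.   ]
scene tray 0.58 3087 (291.0, 158.0) [ 0.534 -0.299  0.   ]
scene stand crop mean abs diff 3.7842596 shift of picker (phase) ((0.9368213709764532, 0.14770036245932516), 0.9770120843251546)
```

```bash
python3 - <<'E'
from h import *
for n,(r0,r1,c0,c1) in(("top",(165,205,88,125)),("scene",(165,208,390,420))):
    p=bot.camera(n); old=cv2.resize(cv2.imread("pics/%s0.png"%n),(560,420),interpolation=cv2.INTER_AREA)[...,::-1]
    for im in(old,p["color"]):
        d=im[r0:r1,c0:c1].max(2)<62; v=np.argwhere(d); print(n,d.sum(),v.mean(0)+[r0,c0],np.cov(v.T).round(1).tolist())
print(bot.read_state()["force"])
E
```

```text
top 342 [185.47953216 106.01169591] [[20.1, 10.8], [10.8, 44.7]]
top 340 [185.00588235 105.05      ] [[19.8, 10.9], [10.9, 45.1]]
scene 149 [186.93959732 405.66442953] [[19.0, -2.4], [-2.4, 9.5]]
scene 157 [187.22929936 406.69426752] [[20.7, -1.4], [-1.4, 10.7]]
[-0.45228158 -0.50533714 -0.48830256]
```

The handle's position and shape are within 1 px (about 2 mm) of the start picture, so the picker hangs upright in its stand. Handing in.

```bash
python3 -c "
from station import bot
print(bot.hand_in())"
```

```text
the job is handed in; nothing more can be done
None
```

I took the picker from its stand, hooked the round module by its bail in the middle bay and lifted it out. It now stands in the empty 140 mm tray. I then unhooked the picker, hung it back in its stand and handed the job in at about 27 s. The fingers never touched the module.

**Last checks:**
- **Module:** both cameras put it at about (0.53, −0.30), against a tray centre of about (0.53, −0.297). In the last picture of the tray I viewed, it stood upright and the hook was clear of it.
- **Picker:** its handle shows within about 1 px (about 2 mm) of its starting place and with the same shape in both cameras. I had already used all 12 pictures, so this was checked by numbers only.
- **Robot:** the gripper is open and away from everything, and the wrist force reads below 1 N.

**Disagreements:**
- The picker mask centre in the top view moved about 6 px while the handle moved only 1 px. I took that as noise in the mask.
- The network also reported a false "coil" at the picker's handle in the last scene view.
- The tool drifted to about 5° of tilt by the end, which had no visible effect on hanging the picker back.

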